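Lower a pH electrode on its twist-lock telescopic stand and lock it

TASK

Park the pH electrode: twist the yellow grip on top of the telescopic column to unlock it, slide the section down until the electrode's tip rests with light pressure on the soft pad at the bottom of the blue well, then twist the grip fully back to lock the column, and let go. How deep the pad lies cannot be seen or measured, so feel for it: do not jam the glass tip, and never force the column along while it is locked. Leave the bottle, the can and the beaker where they are.

Things in the scene. Friction and masses are not known exactly. Their poses are not given: they have to be found in the camera images.
- stand: fixed stand: grey base plate 130 x 210 x 14 mm on the bench with an upright aluminium outer tube (32 mm across, 124 mm high). Origin on the bench surface at the tube's axis; z up; its +y points from the tube to the blue well, whose axis is 105 mm away.
- carriage (a joint): how far (m) the telescoping inner section has been slid down from its highest position, 0 to 0.108. Unlocked, it slides with about 5 N of friction, so it stays where it is left and needs about 2 N of push downwards (about 8 N upwards, as it weighs about 3 N). Locked, it holds more than 25 N.
- grip_center (a point): centre of the yellow twist grip on top of the column: an upright bar 14 mm thick (point x), 44 mm long (point y), 42 mm high, to be pinched across its 14 mm from above. The point lies on the vertical turning axis (the column's), 18 mm below the bar's top, 22 mm above the black disc (42 mm across) under the bar, and 297 mm above the bench with the section at its highest. It slides with the section.
- grip (a joint): angle (rad) of the twist grip: 0 = fully locked against its stop (the bar lies along the cross arm), growing anticlockwise seen from above, to a stop at 1.3. The clamp bites below about 0.55; above 0.7 the section is free. Turning takes 0.07 to 0.2 N m, most as the clamp bites; the grip stays where it is left.
- electrode: pH electrode, upright at the end of the cross arm, 105 mm from the column's axis, does not turn with the grip: clear shaft 12 mm across, dark purple cap, 174 mm long. Origin at its lower tip, z up; tip 128 mm above the bench with the section at its highest, at least 92 mm at the start. Its springy clip gives way upwards: about 3.4 N at first touch, then 1.5 N per further mm, up to 12 mm.
- well: blue storage well fixed on the base plate straight below the electrode: 44 mm across, opening 28 mm across, 64 mm high. Origin at the centre of its underside (14 mm above the bench), z up. Inside is a rubber pad whose top is 12 to 42 mm above this origin (it differs each time and is hidden in the well).
- well_rim (a point): centre of the well's mouth, level with its rim.
- sample_bottle: amber jar with yellow cap, 64 mm across, 125 mm high, standing loose; origin at the centre of its underside. To be left alone.
- drink_can: blue and silver can, 53 mm across, 135 mm high, standing loose; origin at the centre of its underside. To be left alone.
- beaker: clear empty plastic beaker, 80 mm across, 100 mm high, standing loose; origin at the centre of its underside. To be left alone.

How it is judged:
On the way, in this order (a step that is already met when the one before it is completed fails the run):
1. the twist grip is turned to the unlocked side (above 0.7 rad) (value of joint grip above 0.7 rad), for 0.1 s.
2. with the column still unlocked, the electrode's tip rests on the pad in the well (over 1.5 N) (contact force between electrode and well above 1.5 N and value of joint grip above 0.5 rad), for 0.2 s.
At the end, for the whole second after the job is handed in: The grip is back at its lock (within 0.15 rad of the stop), the column stands still, and the electrode's tip rests on the pad in the well with 1.5 to 10 N, with the robot clear of everything (value of joint grip below 0.15 rad and contact force between electrode and well between 1.5 and 10 N and velocity of joint carriage between -0.005 and 0.005 m/s); the robot touches nothing.
It fails at once if the electrode's tip is pressed on the pad with more than 14 N (contact force between electrode and well above 14 N).
It fails at once if the column is dragged up or down (over 30 mm/s) while it is locked (grip below 0.3 rad) ((value of joint grip below 0.3 rad and velocity of joint carriage above 0.03 m/s) or (value of joint grip below 0.3 rad and velocity of joint carriage below -0.03 m/s)).
It fails at once if the bottle, the can or the beaker is shifted by more than 20 mm or knocked over (distance of any of sample_bottle, drink_can, beaker from where it was at the start of the episode above 0.02 m).
It also fails if it takes over 54 s, if anything falls off the work surface, if the arm or the gripper's body presses on something with over 40 N, if the wrist force passes 120 N, or if a joint passes its speed limit or range.

ROBOT

A 7-joint arm with a two-finger parallel gripper is mounted at the origin on the work surface. World frame = base frame: x ahead of the robot, y to its left, z up, the work surface at z = 0. Lengths are in m, angles in rad, forces in N, time in s.
With the tool pointing down it reaches from about 0.425 to 0.95 m from the base axis. Payload 4.7 kg.
Tool frame: the origin (TCP) lies between the finger pads; the fingertips stand 14 mm ahead of it and the grasp point (between the pads) lies 5 mm behind it; z points along the fingers, y is the line along which they close (so a half turn about z gives the same grasp; the last joint's range is limited). The gripper opens to 85 mm and grips with 20 to 120 N. Pads are 22 mm wide; open, the fingers measure 114 mm over their backs; the gripper's body (76 mm by 85 mm) begins 54 mm behind the grasp point. The pads swing forward as they close: fully open they stand 13 mm farther back than shut.
Start: joints at [1.157, 0.469, -0.049, 1.532, 0.024, 1.141, -0.082], TCP at [0.253, -0.626, 0.245] pointing down, gripper open.
Joint ranges: [-2.59, 2.59], [-0.33, 1.99], [-1.39, 1.29], [0.1, 2.45], [-1.04, 4.18], [0.21, 1.99], [-2.66, 2.66]. Speed limits (rad/s): [2.57, 2.57, 3.14, 3.14, 3.14, 3.14, 3.14].

INTERFACE

Orientations are given as [roll, pitch, yaw] about the fixed x, y, z axes, in that order (R = Rz(yaw) Ry(pitch) Rx(roll)).
In Python, from station import r, vision, ticket gives the robot as it stands.
- The arm moves only by the shell command python3 -m inch 'ROWS'. ROWS is a JSON object of lists of equal length, an entry for each row: "dp": the shift along the tool's x, y, z in m, a list of three; "rot": the turn, a rotation vector about the tool's x, y, z in rad, a list of three; "claw": the opening, from -1 (shut) to 1 (fully open), so that 0 is half open. A call has 1 to 20 rows; each row shifts and turns the commanded pose from where the row before left it, along the tool's axes as they then stand; what a row does not reach is not made up. A row lasts 1/10 s, in which the tool goes at most 50 mm and 8.59 degrees, less where a joint would pass 70% of its speed; a pose out of reach is approached as far as the arm can. A call is refused whole if a number of a shift passes 0.05 or a number of a turn 0.15, either way. A call with a gripper value outside its range is refused whole. The fingers move at their own pace and stop on an object; the grip force is fixed at half the most. Time passes only in rows, so rows that do not move let the fingers close. It gives the time, the measured TCP pose, the force, the opening and the grip force at its end, in the units of the state.
- r.state(): the state, without advancing time (a new reading comes with each control period).
- vision.read_camera(name): name is "side" or "top"; returns a dict with "frame" (480x640x3 uint8, red, green, blue), "z_map" (480x640 float32, m along the optical axis (not along the pixel's ray), 0 where there is no reading), "camera_matrix" (3x3 intrinsics, pixels), "world_to_cam" (4x4, takes a point from world to camera coordinates). Camera axes: x right, y down, z forward; pixel columns grow to the right and rows downward; lengths in m; the calibration is good to about 2 mm. A picture is of the moment at which its call begins.
- ticket.job_done(): hands the job in; it is judged then, once.
The state is a dict: "time": time; "joint_pos": joint angles; "joint_velocities": joint speeds; "joint_torque": joint torques, N m; "tcp_pos": TCP position; "tcp_rot": TCP orientation; "ft_force": force on the tool from outside, world axes, zero at the start; "ft_torque": the same for the moment, N m; "width": finger opening in m; "gripper_force": force on a finger pad.
Only numpy, scipy, OpenCV 4.12 (cv2) and the standard library are available. Lean on these libraries where they do the work, as an engineer would, in place of code of your own. Each camera call takes 0.05 s, during which the arm holds its last target. There are 200 camera calls.

## Working session

There is one attempt and no reset: what is moved stays moved. The work goes in short steps, Python scripts to look and compute and a shell command to move; the robot and the scene stay as the last step left them, time stands still between calls to the robot, and variables do not carry over. Pictures are saved under pics/ and viewed, at most 10 in all, crops included, and the job is handed in when it is done.

```bash
mkdir -p pics; cat > h.py <<'E'
import numpy as np,cv2
from station import r,vision,ticket
def P(c,u,v,z=None):
    K=np.array(c["camera_matrix"]);T=np.linalg.inv(np.array(c["world_to_cam"]))
    d=c["z_map"][v,u] if z is None else z
    return (T@np.r_[np.linalg.inv(K)@[u,v,1]*d,1])[:3]
def cloud(c):
    K=np.array(c["camera_matrix"]);T=np.linalg.inv(np.array(c["world_to_cam"]))
    v,u=np.mgrid[:480,:640];d=c["z_map"]
    p=np.stack([(u-K[0,2])/K[0,0]*d,(v-K[1,2])/K[1,1]*d,d],-1)
    return p@T[:3,:3].T+T[:3,3]
E
python3 - <<'E'
from h import *
for n in("side","top"):
    c=vision.read_camera(n);cv2.imwrite(f"pics/{n}0.png",c["frame"][:,:,::-1]);np.savez(f"{n}0.npz",**c)
    print(n,np.linalg.inv(c["world_to_cam"])[:3,3].round(3))
    p=cloud(c);h=cv2.cvtColor(c["frame"],cv2.COLOR_RGB2HSV)
    m=(h[...,0]>20)&(h[...,0]<35)&(h[...,1]>130)&(h[...,2]>100)&(c["z_map"]>0)
    k,l,s,_=cv2.connectedComponentsWithStats(m.astype(np.uint8))
    for i in range(1,k):
        if s[i,4]>40:
            q=p[l==i];print(s[i],np.median(q,0).round(3),q.min(0).round(3),q.max(0).round(3))
s=r.state();print(s)
E
```

```text
side [0.34  0.704 0.871]
[391 134  44  33 448] [ 0.328 -0.639  0.063] [ 0.247 -0.719  0.003] [ 0.388 -0.611  0.078]
[433 141  25  31 262] [ 0.193 -0.658  0.069] [ 0.171 -0.7    0.001] [ 0.248 -0.58   0.078]
[284 165   6  24 122] [ 0.59  -0.089  0.284] [ 0.583 -0.125  0.251] [ 0.605 -0.084  0.291]
[314 165  19  16 234] [ 0.56  -0.347  0.123] [ 0.534 -0.545  0.012] [ 0.608 -0.324  0.128]
top [ 0.441 -0.013  1.309]
[363 178  23  14 153] [ 0.597 -0.111  0.29 ] [ 0.585 -0.13   0.286] [ 0.608 -0.089  0.296]
[471 196  27  26 539] [ 0.564 -0.358  0.126] [ 0.537 -0.386  0.119] [ 0.592 -0.33   0.134]
[633 274   7  18  53] [ 0.393 -0.703  0.074] [ 0.379 -0.709  0.069] [ 0.417 -0.694  0.081]
[ 591  292   49   93 1393] [ 0.274 -0.655  0.073] [ 0.178 -0.706  0.066] [ 0.378 -0.576  0.246]
{'time': 0.1, 'joint_pos': array([ 1.15710172,  0.46940033, -0.04862228,  1.53357988,  0.02414433,
        1.1410251 , -0.0823116 ]), 'joint_velocities': array([-0.00032691, -0.00342859, -0.0008455 , -0.00152153,  0.00036556,
        0.00051755, -0.00049022]), 'joint_torque': array([ 8.17879427e-04, -5.11516178e+01, -4.68457479e-02, -2.38390392e+01,
        1.07964894e-02,  4.40887234e-03, -1.31029319e-05]), 'tcp_pos': array([ 0.25319968, -0.62516138,  0.2443375 ]), 'tcp_rot': array([-3.13976969e+00,  9.26257081e-05,  3.84855110e-01]), 'ft_force': array([-0.18448931,  0.01086296,  0.49856665]), 'ft_torque': array([-0.02400921, -0.03372273, -0.03453136]), 'gripper_force': 0.0, 'width': 0.08547484343507111}
```

View pics/side0.png

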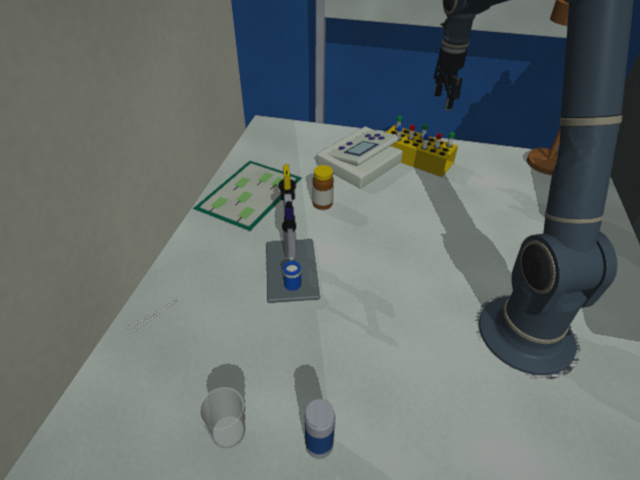

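View pics/top0.png

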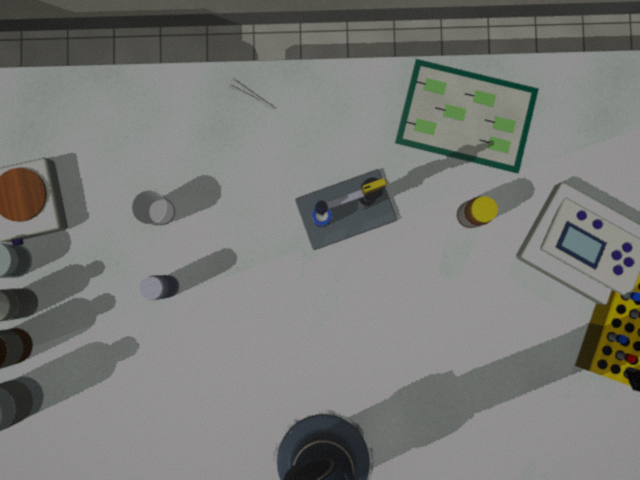

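Top view: yellow grip at about (374,185), electrode and blue well at (322,215). The bottle is at (484,208), well away. Refining the axis, heading and heights now.

```bash
python3 - <<'E'
from h import *
c=dict(np.load("top0.npz"));p=cloud(c);h=cv2.cvtColor(c["frame"],cv2.COLOR_RGB2HSV)
R=np.zeros((480,640),bool);R[160:260,290:405]=1
m=R&(h[...,0]>18)&(h[...,0]<36)&(h[...,1]>110)&(h[...,2]>80)&(p[...,2]>.28)
q=p[m];ct,sz,a=cv2.minAreaRect((q[:,:2]*1000).astype(np.float32));print("bar",ct,sz,a,q[:,2].mean(),np.percentile(q[:,2],[5,50,95]),len(q))
w,V=np.linalg.eigh(np.cov(q[:,:2].T));print("axis deg",np.degrees(np.arctan2(V[1,1],V[0,1])),q.mean(0))
m=R&(h[...,0]>105)&(h[...,0]<125)&(h[...,1]>150)&(p[...,2]>.06)&(p[...,2]<.1)
q=p[m];print("well",len(q),q.min(0),q.max(0),cv2.minEnclosingCircle((q[:,:2]*1000).astype(np.float32)))
# base plate
m=R&(p[...,2]>.008)&(p[...,2]<.02);q=p[m];print("plate",cv2.minAreaRect((q[:,:2]*1000).astype(np.float32)),len(q))
m=R&(p[...,2]>.12);
for zlo,zhi in((.13,.2),(.2,.235),(.235,.262),(.262,.28)):
    q=p[R&(p[...,2]>zlo)&(p[...,2]<zhi)];print(zlo,len(q),q.mean(0) if len(q) else'',q.min(0),q.max(0))
big=np.hstack([cv2.resize(c["frame"][165:240,295:400],(735,525),interpolation=cv2.INTER_CUBIC)])
cv2.imwrite("pics/c1.png",big[:,:,::-1])
E
```

```text
bar (596.5111083984375, -109.1863784790039) (13.828640937805176, 43.241661071777344) 20.005029678344727 0.28972604059655965 [0.28432605 0.28988657 0.29312826] 174
axis deg 109.01362551565238 [ 0.59646617 -0.11009695  0.28972604]
well 91 [ 0.54346219 -0.03010753  0.07360275] [0.5755161  0.01011274 0.08339063] ((562.499267578125, -10.664612770080566), 20.834299087524414)
plate ((585.1202392578125, -68.41909790039062), (255.00901794433594, 228.7125244140625), 88.42992401123047) 3577
0.13 14 [ 0.57889559 -0.07130059  0.14075769] [ 0.55794829 -0.11735536  0.13149333] [ 0.59373529 -0.00586094  0.16042326]
0.2 334 [ 0.57821313 -0.05631867  0.2307956 ] [ 0.55185417 -0.1279723   0.21534799] [0.60755627 0.00111922 0.23499399]
0.235 259 [ 0.58668993 -0.08959805  0.24797344] [ 0.55187257 -0.13061524  0.23506303] [0.617906   0.00103766 0.2617345 ]
0.262 109 [ 0.56991816 -0.03347343  0.2713095 ] [ 0.55454597 -0.12813764  0.26201844] [ 0.59635558 -0.00124921  0.27987594]
```

View pics/c1.png

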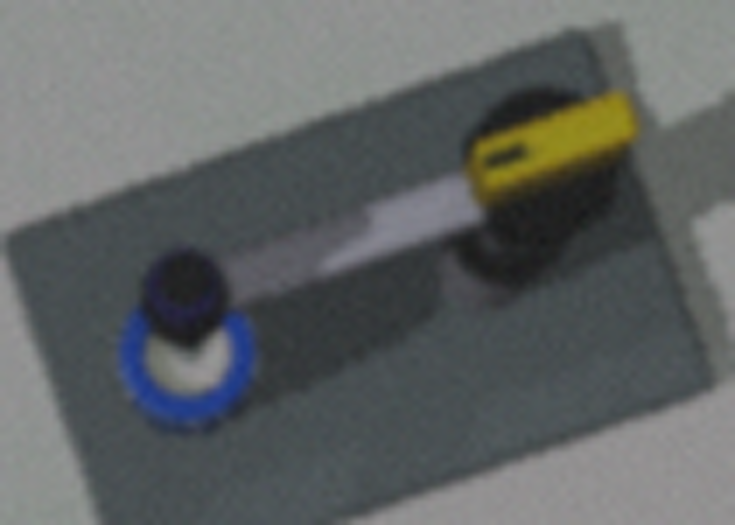

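Axis at about (0.5965, -0.1095). The bar lies along 109° and the bar-to-well distance is 104.5 mm against 105 expected. The bar top at 0.291 gives a grip centre of about 0.273. I'll rise, traverse, then turn to yaw 109°.

```bash
python3 -m inch '{"dp":[[0,0,-0.03],[0,0,-0.03],[0,0,-0.03],[0,0,-0.03],[0,0,0]],"rot":[[0,0,0],[0,0,0],[0,0,0],[0,0,0],[0,0,0]],"claw":[1,1,1,1,1]}'
python3 -m inch '{"dp":[[0.0256,-0.0175,0],[0.0256,-0.0175,0],[0.0256,-0.0175,0],[0.0256,-0.0175,0],[0.0256,-0.0175,0],[0.0256,-0.0175,0],[0.0256,-0.0175,0],[0.0256,-0.0175,0],[0.0256,-0.0175,0],[0.0256,-0.0175,0],[0.0256,-0.0175,0],[0.0256,-0.0175,0],[0.0256,-0.0175,0],[0.0256,-0.0175,0],[0.0256,-0.0175,0],[0.0256,-0.0175,0],[0.0256,-0.0175,0],[0.0256,-0.0175,0],[0.0256,-0.0175,0],[0.0256,-0.0175,0]],"rot":[[0,0,0],[0,0,0],[0,0,0],[0,0,0],[0,0,0],[0,0,0],[0,0,0],[0,0,0],[0,0,0],[0,0,0],[0,0,0],[0,0,0],[0,0,0],[0,0,0],[0,0,0],[0,0,0],[0,0,0],[0,0,0],[0,0,0],[0,0,0]],"claw":[1,1,1,1,1,1,1,1,1,1,1,1,1,1,1,1,1,1,1,1]}'
python3 -m inch '{"dp":[[0,0,0],[0,0,0],[0,0,0],[0,0,0],[0,0,0],[0,0,0],[0,0,0],[0,0,0],[0,0,0],[0,0,0],[0,0,0],[0,0,0]],"rot":[[0,0,-0.1378],[0,0,-0.1378],[0,0,-0.1378],[0,0,-0.1378],[0,0,-0.1378],[0,0,-0.1378],[0,0,-0.1378],[0,0,-0.1378],[0,0,-0.1378],[0,0,-0.1378],[0,0,-0.1378],[0,0,0]],"claw":[1,1,1,1,1,1,1,1,1,1,1,1]}'
python3 -c "
from h import *
s=r.state();print(s['time'],s['tcp_pos'],s['tcp_rot'],s['joint_pos'],s['ft_force'])"
```

```text
time: 0.6
tcp_pos: [0.2541, -0.6271, 0.3702]
tcp_rot: [3.133, -0.001, 0.385]
ft_force: [0.3, -0.8, 0.1]
width: 0.0853
gripper_force: 0.0
time: 2.6
tcp_pos: [0.5967, -0.108, 0.3642]
tcp_rot: [-3.141, 0.002, 0.385]
ft_force: [0.7, 0.0, -0.5]
width: 0.0853
gripper_force: 0.0
time: 3.8
tcp_pos: [0.5962, -0.1091, 0.3642]
tcp_rot: [-3.14, -0.001, 1.9]
ft_force: [0.6, -0.8, 0.5]
width: 0.0855
gripper_force: 0.0
3.8 [ 0.59615451 -0.10912209  0.36416579] [-3.14007715e+00 -1.15032931e-03  1.90046120e+00] [ 0.57280858  0.3411423  -0.62005387  1.5114556   0.1997163   1.35493114
  0.2665228 ] [ 0.61890847 -0.83217556  0.48720684]
```

```bash
python3 -m inch '{"dp":[[0,0,0.02],[0,0,0.02],[0,0,0.02],[0,0,0.02],[0,0,0.0125],[0,0,0],[0,0,0]],"rot":[[0,0,0],[0,0,0],[0,0,0],[0,0,0],[0,0,0],[0,0,0],[0,0,0]],"claw":[1,1,1,1,1,1,1]}'
python3 - <<'E'
from h import *
c=vision.read_camera("side");a=cv2.resize(c["frame"][130:230,240:340],(600,600),interpolation=cv2.INTER_CUBIC)
cv2.imwrite("pics/c2.png",a[:,:,::-1])
E
```

```text
time: 4.5
tcp_pos: [0.5969, -0.109, 0.2732]
tcp_rot: [3.141, 0.0, 1.9]
ft_force: [-0.7, 0.4, -0.2]
width: 0.0851
gripper_force: 0.0
```

View pics/c2.png

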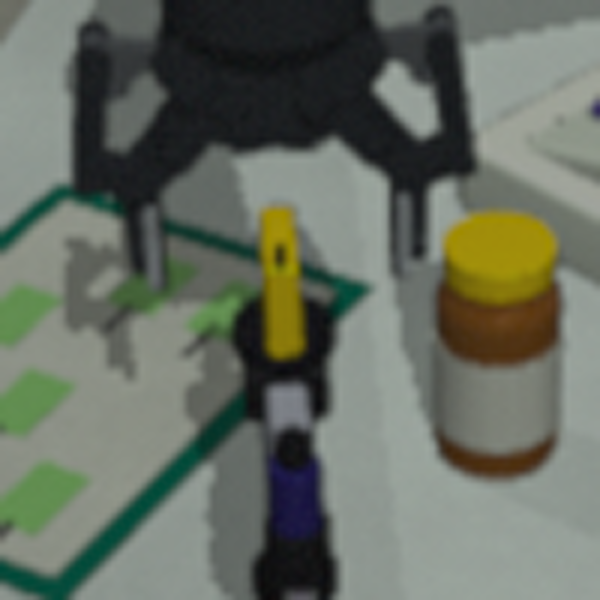

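The side crop shows the bar (280,280) centred between the open fingers (150,240 and 405,235), with the tips above the disc. The position is right, so I'll close.

```bash
python3 -m inch '{"dp":[[0,0,0],[0,0,0],[0,0,0],[0,0,0],[0,0,0],[0,0,0],[0,0,0],[0,0,0],[0,0,0],[0,0,0],[0,0,0],[0,0,0]],"rot":[[0,0,0],[0,0,0],[0,0,0],[0,0,0],[0,0,0],[0,0,0],[0,0,0],[0,0,0],[0,0,0],[0,0,0],[0,0,0],[0,0,0]],"claw":[-1,-1,-1,-1,-1,-1,-1,-1,-1,-1,-1,-1]}'
```

```text
time: 5.75
tcp_pos: [0.5967, -0.1091, 0.273]
tcp_rot: [3.141, 0.0, 1.901]
ft_force: [0.5, -0.5, 2.6]
width: 0.0128
gripper_force: 61.8
```

```bash
python3 -m inch '{"dp":[[0,0,0],[0,0,0],[0,0,0],[0,0,0],[0,0,0],[0,0,0],[0,0,0],[0,0,0],[0,0,0],[0,0,0],[0,0,0],[0,0,0],[0,0,0]],"rot":[[0,0,-0.1],[0,0,-0.1],[0,0,-0.1],[0,0,-0.1],[0,0,-0.1],[0,0,-0.1],[0,0,-0.1],[0,0,-0.1],[0,0,-0.1],[0,0,-0.1],[0,0,-0.1],[0,0,0],[0,0,0]],"claw":[-1,-1,-1,-1,-1,-1,-1,-1,-1,-1,-1,-1,-1]}'
```

```text
time: 7.05
tcp_pos: [0.5963, -0.1094, 0.2727]
tcp_rot: [-3.141, -0.001, 2.999]
ft_force: [-1.8, -0.3, 1.6]
width: 0.0134
gripper_force: 61.9
```

```bash
python3 - <<'E'
from h import *
c=vision.read_camera("top");a=cv2.resize(c["frame"][140:250,290:430],(763,600),interpolation=cv2.INTER_CUBIC)
cv2.imwrite("pics/c3.png",a[:,:,::-1]);print(r.state()['ft_force'],r.state()['ft_torque'])
c=vision.read_camera("side");a=cv2.resize(c["frame"][130:300,230:350],(423,600),interpolation=cv2.INTER_CUBIC)
cv2.imwrite("pics/c4.png",a[:,:,::-1])
E
```

```text
[-1.52202595 -1.08648552  0.26685974] [-0.1046479   0.35450305  0.04219373]
```

View pics/c4.png

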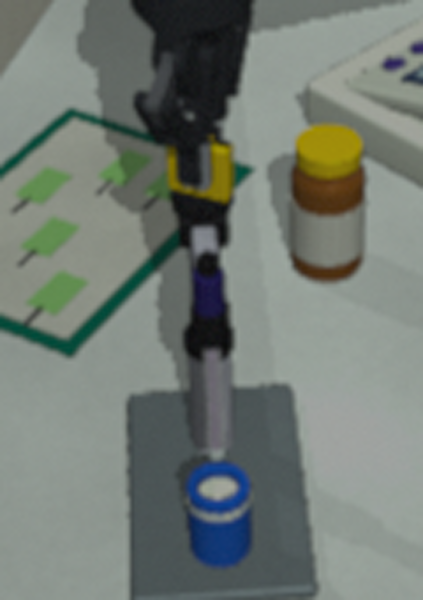

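The side crop shows the bar turned with the fingers, the arm still in line, and the tip (215,455) above the well mouth (218,487). The tip is at about 0.103, so the pad lies 47 to 78 mm lower. Going down 40 mm first.

```bash
python3 -m inch '{"dp":[[0,0,0.004],[0,0,0.004],[0,0,0.004],[0,0,0.004],[0,0,0.004],[0,0,0.004],[0,0,0.004],[0,0,0.004],[0,0,0.004],[0,0,0.003],[0,0,0.001],[0,0,0]],"rot":[[0,0,0],[0,0,0],[0,0,0],[0,0,0],[0,0,0],[0,0,0],[0,0,0],[0,0,0],[0,0,0],[0,0,0],[0,0,0],[0,0,0]],"claw":[-1,-1,-1,-1,-1,-1,-1,-1,-1,-1,-1,-1]}'
for i in 1; do python3 -m inch '{"dp":[[0,0,0.001],[0,0,0.001]],"rot":[[0,0,0],[0,0,0]],"claw":[-1,-1]}'; done
python3 -m inch '{"dp":[[0,0,0.001],[0,0,0.001]],"rot":[[0,0,0],[0,0,0]],"claw":[-1,-1]}'
```

```text
time: 8.35
tcp_pos: [0.5964, -0.1093, 0.2323]
tcp_rot: [-3.141, -0.001, 3.0]
ft_force: [-2.6, -3.0, -1.5]
width: 0.0129
gripper_force: 61.5
time: 8.55
tcp_pos: [0.5964, -0.1093, 0.2309]
tcp_rot: [-3.141, -0.0, 3.0]
ft_force: [-3.5, -3.4, 1.8]
width: 0.0131
gripper_force: 61.9
time: 8.75
tcp_pos: [0.5964, -0.1093, 0.2289]
tcp_rot: [-3.141, -0.0, 3.0]
ft_force: [-4.5, -2.7, 2.0]
width: 0.0128
gripper_force: 61.9
```

```bash
python3 -m inch '{"dp":[[0,0,0.001],[0,0,0.0005]],"rot":[[0,0,0],[0,0,0]],"claw":[-1,-1]}'|grep -E "pos|ft"
python3 -m inch '{"dp":[[0,0,0.001],[0,0,0.0005]],"rot":[[0,0,0],[0,0,0]],"claw":[-1,-1]}'|grep -E "pos|ft"
```

```text
tcp_pos: [0.5964, -0.1093, 0.2274]
ft_force: [-3.6, -2.5, 2.6]
tcp_pos: [0.5964, -0.1093, 0.2259]
ft_force: [-4.2, -3.5, 2.0]
```

```bash
python3 -c "
from h import *
for _ in range(3): print(r.state()['ft_force'].round(2),r.state()['ft_torque'].round(2))"
```

```text
[-4.2  -3.52  1.99] [-0.72  0.87 -0.12]
[-4.2  -3.52  1.99] [-0.72  0.87 -0.12]
[-4.2  -3.52  1.99] [-0.72  0.87 -0.12]
```

```bash
python3 -m inch '{"dp":[[0,0,0.001],[0,0,0.0005]],"rot":[[0,0,0],[0,0,0]],"claw":[-1,-1]}'|grep -E "pos|ft"
python3 -m inch '{"dp":[[0,0,0.001],[0,0,0.0005]],"rot":[[0,0,0],[0,0,0]],"claw":[-1,-1]}'|grep -E "pos|ft"
```

```text
tcp_pos: [0.5964, -0.1093, 0.2244]
ft_force: [-3.7, -2.3, 2.8]
tcp_pos: [0.5964, -0.1093, 0.2228]
ft_force: [-3.0, -3.2, 2.1]
```

```bash
python3 -m inch '{"dp":[[0,0,0.001],[0,0,0.0005]],"rot":[[0,0,0],[0,0,0]],"claw":[-1,-1]}'|grep -E "pos|ft"
python3 -m inch '{"dp":[[0,0,0.001],[0,0,0.0005]],"rot":[[0,0,0],[0,0,0]],"claw":[-1,-1]}'|grep -E "pos|ft"
```

```text
tcp_pos: [0.5964, -0.1093, 0.222]
ft_force: [-4.3, -2.7, 5.7]
tcp_pos: [0.5965, -0.1093, 0.2208]
ft_force: [-6.1, -3.9, 7.6]
```

Pad felt: the force rose from about 2.1 N to 7.6 N, so the tip is pressed with about 5.5 N. I'll hold briefly.

```bash
python3 -m inch '{"dp":[[0,0,0],[0,0,0],[0,0,0],[0,0,0]],"rot":[[0,0,0],[0,0,0],[0,0,0],[0,0,0]],"claw":[-1,-1,-1,-1]}'|grep -E "pos|ft|rot"
```

```text
tcp_pos: [0.5965, -0.1093, 0.2208]
tcp_rot: [-3.141, -0.0, 3.0]
ft_force: [-5.9, -4.3, 6.2]
```

```bash
python3 -m inch '{"dp":[[0,0,0],[0,0,0],[0,0,0],[0,0,0],[0,0,0],[0,0,0],[0,0,0],[0,0,0],[0,0,0],[0,0,0],[0,0,0],[0,0,0],[0,0,0],[0,0,0]],"rot":[[0,0,0.1],[0,0,0.1],[0,0,0.1],[0,0,0.1],[0,0,0.1],[0,0,0.1],[0,0,0.1],[0,0,0.1],[0,0,0.1],[0,0,0.1],[0,0,0.08],[0,0,0.03],[0,0,0],[0,0,0]],"claw":[-1,-1,-1,-1,-1,-1,-1,-1,-1,-1,-1,-1,-1,-1]}'
python3 -c "
from h import *
print(r.state()['ft_torque'])"
```

```text
time: 11.75
tcp_pos: [0.5968, -0.109, 0.2207]
tcp_rot: [3.141, 0.001, 1.891]
ft_force: [-4.5, -2.6, 6.4]
width: 0.013
gripper_force: 62.4
[-0.57043453  1.20324878 -0.00804445]
```

```bash
python3 -m inch '{"dp":[[0,0,0],[0,0,0],[0,0,0],[0,0,0]],"rot":[[0,0,0.03],[0,0,0.03],[0,0,0],[0,0,0]],"claw":[-1,-1,-1,-1]}'
python3 -c "
from h import *
print(r.state()['ft_torque'])"
```

```text
time: 12.15
tcp_pos: [0.5968, -0.1089, 0.2207]
tcp_rot: [3.141, 0.003, 1.837]
ft_force: [-3.9, -4.6, 6.1]
width: 0.0128
gripper_force: 67.3
[-0.76645805  1.2132046   1.32807916]
```

Moment about z is 1.3 N m, so the grip is against the stop. I'll ease off, open and rise.

```bash
python3 -m inch '{"dp":[[0,0,0],[0,0,0],[0,0,0],[0,0,0],[0,0,0],[0,0,0],[0,0,0],[0,0,0],[0,0,0],[0,0,0],[0,0,0],[0,0,0]],"rot":[[0,0,-0.04],[0,0,0],[0,0,0],[0,0,0],[0,0,0],[0,0,0],[0,0,0],[0,0,0],[0,0,0],[0,0,0],[0,0,0],[0,0,0]],"claw":[-1,-1,1,1,1,1,1,1,1,1,1,1]}'
python3 -m inch '{"dp":[[0,0,-0.01],[0,0,-0.01],[0,0,-0.02],[0,0,-0.02],[0,0,-0.03],[0,0,-0.03],[0,0,-0.03],[0,0,0],[0,0,0]],"rot":[[0,0,0],[0,0,0],[0,0,0],[0,0,0],[0,0,0],[0,0,0],[0,0,0],[0,0,0],[0,0,0]],"claw":[1,1,1,1,1,1,1,1,1]}'
python3 - <<'E'
from h import *
c=vision.read_camera("side");p=cloud(c)
a=cv2.resize(c["frame"][130:300,230:350],(423,600),interpolation=cv2.INTER_CUBIC)
cv2.imwrite("pics/c5.png",a[:,:,::-1])
E
```

```text
time: 13.35
tcp_pos: [0.5966, -0.1091, 0.2198]
tcp_rot: [3.142, 0.0, 1.871]
ft_force: [0.4, -1.0, 0.0]
width: 0.0853
gripper_force: 0.0
time: 14.25
tcp_pos: [0.5968, -0.1089, 0.3712]
tcp_rot: [3.14, 0.001, 1.871]
ft_force: [0.8, 0.4, -0.5]
width: 0.0852
gripper_force: 0.0
```

View pics/c5.png

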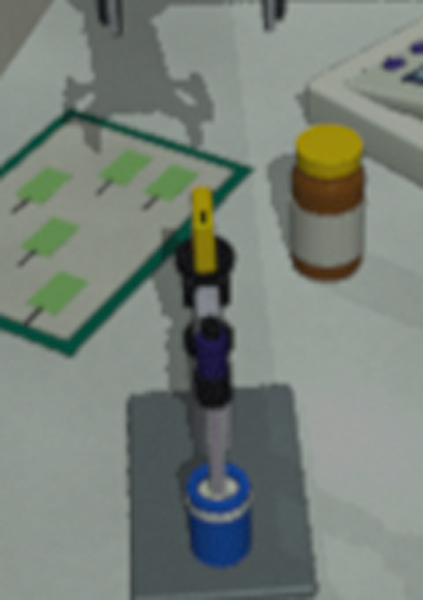

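The side crop shows the bar (203,230) back in line with the arm and the electrode inside the well (218,488). The fingers are clear and the bottle is unmoved. The felt depth puts the pad about 37 mm above the well origin, within the 12 to 42 mm range.

```bash
python3 -c "
from h import *
print(ticket.job_done())"
```

```text
the job is handed in; nothing more can be done
None
```

I parked the electrode and handed the job in at about 14 s: the tip rests on the pad with an estimated 4–5 N, the grip is turned back to its stop, and the gripper is open and clear; no verdict came back.

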